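Put the kettle on the hotplate and set its dial

ROBOT

A 7-joint arm with a two-finger parallel gripper is mounted at the origin on a cart in front of the work surface, level with it; the furniture and walls round the work are solid. World frame = base frame: x ahead of the robot, y to its left, z up, the work surface at z = 0. Lengths are in m, angles in degrees, forces in N, time in s.
With the tool pointing down it reaches from about 0.425 to 0.875 m from the base axis. Payload 9.9 kg.
Tool frame: the origin (TCP) lies on the front face of the gripper's body, between the roots of the fingers; the fingertips stand 73 mm ahead of it and the grasp point (between the pads) lies 54 mm ahead of it; z points along the fingers, y is the line along which they close (so a half turn about z gives the same grasp; the last joint's range is limited). The gripper opens to 85 mm and grips with 20 to 120 N. Pads are 22 mm wide; open, the fingers measure 114 mm over their backs; the gripper's body (76 mm by 85 mm) begins 54 mm behind the grasp point. The pads swing forward as they close: fully open they stand 13 mm farther back than shut.
Start: joints at [-68.743, 32.985, 1.427, 82.34, -0.859, 64.687, -3.237], TCP at [0.297, 0.606, 0.304] pointing down, gripper open.
Joint ranges: [-157.87, 157.87], [-19.46, 123.44], [-87.15, 90], [11.01, 140.99], [-62.26, 242.26], [9.8, 113.94], [-161.44, 161.44]. Speed limits (degrees/s): [127.2, 127.2, 172.46, 172.46, 180, 180, 180].

INTERFACE

Orientations are given as [roll, pitch, yaw] about the fixed x, y, z axes, in that order (R = Rz(yaw) Ry(pitch) Rx(roll)).
In Python, from rig import env gives the robot as it stands.
- The arm moves only by the tool advance, called after "Emit:" by a JSON object that holds its "fn" and its "kwargs", one argument or row to a line. Schema: {"type":"object","properties":{"motion":{"type":"array","items":{"type":"array","items":{"type":"number"},"minItems":6,"maxItems":6},"minItems":1,"maxItems":5},"finger_gap":{"type":"number"},"force":{"type":"number"},"only":{"type":"string"},"quiet":{"type":"boolean"},"lines":{"type":"string"}},"required":["motion"],"additionalProperties":false}. motion is a list of rows, 1 to 5 of them, each of 6 numbers: dx, dy, dz in m, then a rotation vector rx, ry, rz in degrees; each row shifts and turns the commanded pose from where the row before left it, along the tool's axes as they then stand; what a row does not reach is not made up. A row lasts 1/8 s, in which the tool goes at most 0.0625 m and 10.7 degrees, less where a joint would pass 70% of its speed; a pose out of reach is approached as far as the arm can. finger_gap is the opening from 0.0 (shut) to 1.0 (fully open), set as the call begins (left out keeps the last). The fingers move at their own pace and stop on an object; force is the grip in N (left out, the last holds). Time passes only in rows, so rows that do not move let the fingers close. The tool returns the time, the measured TCP pose, the force, the opening and the grip force at its end. only (a regular expression) keeps the lines of the reply that match it, lines (a string "A,B") keeps lines A to B, and quiet returns only ok. Input that does not fit is refused with a message, and nothing moves.
- env.get_obs(): the state, without advancing time (a new reading comes with each control period).
- env.get_image(name): name is "scene" or "top" or "wrist"; returns a dict with "frame" (480x640x3 uint8, red, green, blue), "intrinsics" (3x3 intrinsics, pixels), "R" (3x3) and "t" (3): a world point X has camera coordinates R X + t; the wrist camera has in their place "hand_eye" (4x4, takes a point from camera to tool coordinates, whose origin is the TCP and whose axes are the flange's). Camera axes: x right, y down, z forward; pixel columns grow to the right and rows downward; lengths in m; the calibration is good to about 2 mm. A picture is of the moment at which its call begins: read the wrist's pose just before it. There is no depth.
- env.job_done(): hands the job in; it is judged then, once.
The state is a dict: "t": time; "joints": joint angles; "dq": joint speeds; "effort": joint torques, N m; "ee_pos": TCP position; "ee_rot": TCP orientation; "contact_force": force on the tool from outside, world axes, zero at the start; "ft_torque": the same for the moment, N m; "width": opening from 0.0 (shut) to 1.0 (fully open); "grasp_force": force on a finger pad.
Only numpy, scipy, OpenCV 4.12 (cv2) and the standard library are available. Lean on these libraries where they do the work, as an engineer would, in place of code of your own. Each camera call takes 0.05 s, during which the arm holds its last target. There are 200 camera calls.

TASK

Lift the red kettle by its handle, keep it upright, and set it down gently, centred on the round plate of the portable hotplate. Once it stands there, turn the hotplate's dial up to the two-dot mark so that it clicks home there, and leave the cups alone.

Things in the scene. Friction and masses are not known exactly. Their poses are not given: they have to be found in the camera images.
- kettle: Red stovetop kettle, loose, 0.5 to 0.8 kg. Body 151 mm across, base 132 mm across; spout on its +x side reaches 103 mm from the axis at about 100 mm height. Over the lid runs a fixed black bail handle (see kettle_grip); overall height 180 mm. Origin: centre of the underside; z up.
- kettle_grip (a point): Middle of the kettle's bail handle, on the kettle's axis 171 mm above its underside. The straight handle bar runs along the kettle's x, 100 mm long (80 mm clear between its end posts), 20 mm wide across y, 18 mm high; 39 mm of free space below it down to the lid's black knob.
- hob_plate (a point): Centre of the top of the hotplate's round dark plate (159 mm across), 75 mm above the worktop. The hotplate is a white, steel-topped fixed unit, 240 mm deep (its x, away from the robot), 380 mm wide (its y), top 65 mm above the worktop. The plate lies 85 mm left (+y) of the unit's middle, the dial 120 mm right of it. Axes: the unit's.
- dial_grip (a point): Point on the dial's upright axis at the height to grip, 92.5 mm above the worktop. The dial has an aluminium bar 60 mm long, 16 mm wide, 28 mm high: top 10.5 mm above this point, foot 17.5 mm below it, sunk 1.5 mm in a black skirt 69 mm across. The point turns with the dial: x runs along the bar to the end with the orange pointer line, z up.
- two_dot_mark (a point): The two-dot mark: a pair of white dots on the black panel, 47.5 mm straight behind the dial's axis (the unit's +x, away from the robot). The five marks round the dial, clockwise seen from above and 36 degrees apart, are: a ring (off), one dot, two dots, three dots, four dots.
- dial (a joint): Dial angle (rad), growing clockwise seen from above: pointer at the ring (off) 0, one dot 0.628, two dots 1.257, three 1.885, four 2.513; stops just beyond each end. A spring detent holds it at each mark and takes about 0.1 N m to leave; let go between marks it snaps to the nearer one. At the start it stands at off or at one dot (keep warm).
- cup_a: White cup, loose, a bystander: 92 mm across, 77 mm high, handle on one side. Origin: centre of the underside. Leave it alone.
- cup_b: A second white cup like cup_a, loose, a bystander. Origin: centre of the underside. Leave it alone.

How it is judged:
By the outcome, as a careful person would: the job done as asked, in the order asked, and still so for the second after the job is handed in, with the robot touching nothing.
It also fails if it takes over 54 s, if anything falls off the work surface, if the arm or the gripper's body presses on something with over 40 N, if the wrist force passes 120 N, or if a joint passes its speed limit or range.

## Working session

There is one attempt and no reset: what is moved stays moved. The work goes in short steps, Python scripts to look and compute and a tool call to move; the robot and the scene stay as the last step left them, time stands still between calls to the robot, and variables do not carry over. Pictures are saved under pics/ and viewed, at most 10 in all, crops included, and the job is handed in when it is done.

```bash
ls; mkdir -p pics
```

Run:
```python
from rig import env
import cv2
for n in ("scene","top"):
    d=env.get_image(n); cv2.imwrite(f"pics/{n}0.png",d["frame"][:,:,::-1]); print(n,d["intrinsics"].tolist(),d["R"].tolist(),d["t"].tolist())
o=env.get_obs(); print(o)
```

```text
pics
rig.py
scene [[491.0610126509017, 0.0, 318.5471528248217], [0.0, 491.0610126509017, 236.0653289131787], [0.0, 0.0, 1.0]] [[0.7334470745281001, -0.679703449472562, -0.007655693389336921], [-0.2594476036097586, -0.26951649387654825, -0.9273876214990394], [0.628285229690564, 0.6821759892458781, -0.3740235151017679]] [-0.46493347485979897, 0.2104290349753103, 0.9800583822029535]
top [[612.6589271355022, 0.0, 317.81513775333195], [0.0, 612.6589271355022, 237.08836835465277], [0.0, 0.0, 1.0]] [[0.08330159030670062, -0.9965054900436675, -0.006136233796486681], [-0.9216536177469736, -0.07469984835272583, -0.38075522524319355], [0.3789662965836012, 0.03737299785821721, -0.9246555061669182]] [-0.1848500627745723, 0.45927045817635603, 1.4075366471864057]
{'t': 0.1, 'joints': array([-68.74297035,  33.02632566,   1.42187631,  82.38190309,
        -0.8616015 ,  64.68714348,  -3.23525033]), 'dq': array([-0.01110851, -0.00775455,  0.04171973, -0.12442942,  0.09391508,
       -0.00185438,  0.1184501 ]), 'effort': array([ 6.60376929e-03, -7.67314839e+01,  2.25830354e+00, -2.86614078e+01,
        1.59874954e-02,  8.73128447e-03, -1.56987255e-05]), 'ee_pos': array([0.2963495 , 0.60612602, 0.30314417]), 'ee_rot': array([-1.79915120e+02,  1.36899394e-03,  1.53945959e+02]), 'contact_force': array([-0.26676015, -0.79221959, -0.67710906]), 'ft_torque': array([-0.01812262, -0.01957937,  0.00499476]), 'grasp_force': 0.0, 'width': 1.0015888674061082}
```
View pics/scene0.png

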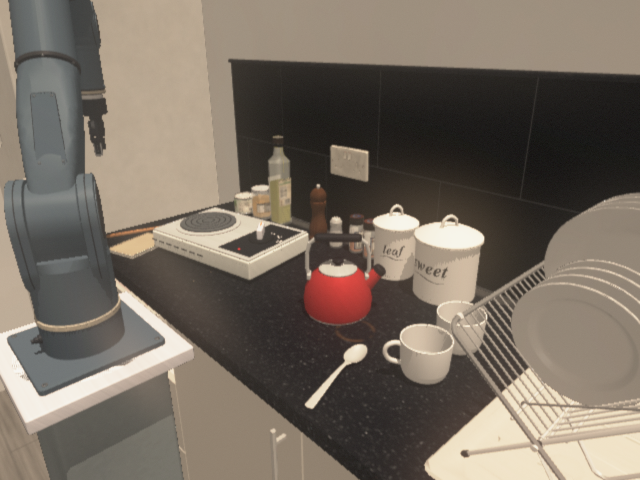

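View pics/top0.png

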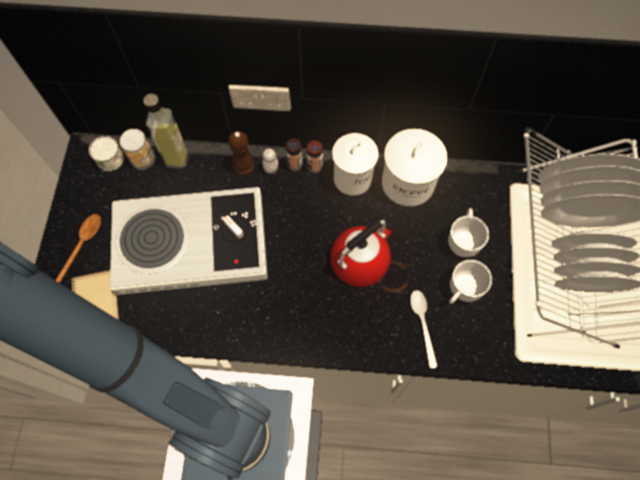

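The scene shows the kettle at about (338,290) with its bar from (310,237) to (372,240). In the top view the kettle is at about (361,257), the plate at (152,238) and the dial at (232,225). I'll zoom in for accuracy.

Run:
```python
import cv2,numpy as np
t=cv2.imread("pics/top0.png");s=cv2.imread("pics/scene0.png")
c=lambda im,x,y,w,h,k:cv2.resize(im[y:y+h,x:x+w],None,fx=k,fy=k,interpolation=cv2.INTER_CUBIC)
a=c(t,320,210,80,60,5);b=c(s,295,220,100,75,4);d=c(t,205,185,80,60,5);e=c(t,105,185,100,75,4)
cv2.imwrite("pics/m1.png",np.vstack([np.hstack([a,b]),np.hstack([d,e])]))
```

View pics/m1.png

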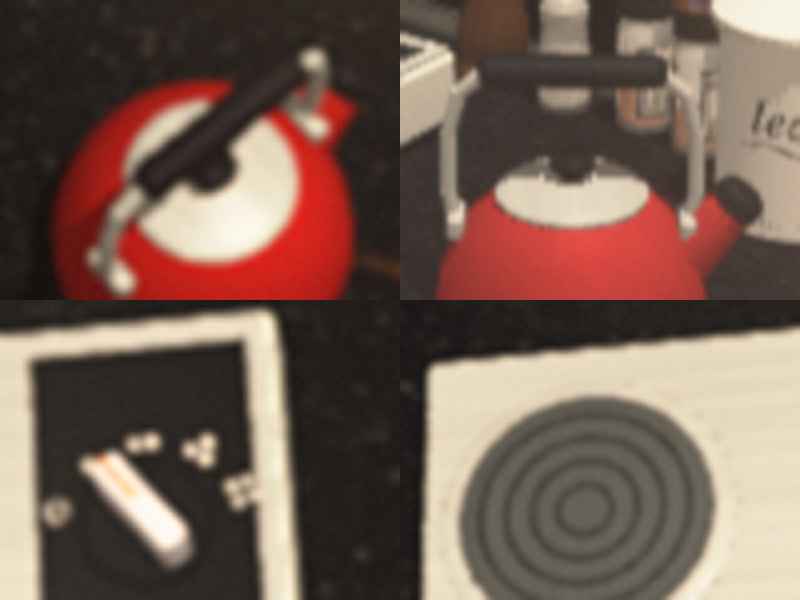

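Pixel positions from the crops:
- **Kettle bar, top view:** ends at (349.6,246.6) and (381,223.5).
- **Kettle bar, scene view:** ends at (315.5,237.4) and (361.5,237.4), with the spout at the right-hand end.
- **Plate, top view:** centre at (151.3,237).
- **Dial, top view:** bar top centre at (232.2,225.2), pointing at the hidden one-dot mark.
- **Two dots, top view:** (233.6,213.4).

Create h.py:
```python
import numpy as np, json, os
from rig import env
def cams():
    if not os.path.exists("cam.json"):
        json.dump({n:{k:np.array(env.get_image(n)[k]).tolist() for k in("intrinsics","R","t")} for n in("scene","top")},open("cam.json","w"))
    return {n:{k:np.array(v) for k,v in d.items()} for n,d in json.load(open("cam.json")).items()}
C=cams()
def ray(n,p):
    c=C[n]; d=c["R"].T@np.linalg.solve(c["intrinsics"],[p[0],p[1],1]); return -c["R"].T@c["t"],d
def atz(n,p,z):
    o,d=ray(n,p); return o+d*(z-o[2])/d[2]
def tri(p,q):
    A=[];b=[]
    for n,x in(("top",p),("scene",q)):
        o,d=ray(n,x);d=d/np.linalg.norm(d);P=np.eye(3)-np.outer(d,d);A.append(P);b.append(P@o)
    return np.linalg.lstsq(np.vstack(A),np.hstack(b),rcond=None)[0]
def proj(n,X):
    c=C[n];x=c["intrinsics"]@(c["R"]@np.array(X)+c["t"]);return x[:2]/x[2]
```

Run:
```python
from h import *
np.set_printoptions(precision=4,suppress=True)
T=lambda x,y:(320+x/5,210+y/5)
a=(349.6,246.6);b=(380.5,223.7)
print("tri mid",tri(((a[0]+b[0])/2,(a[1]+b[1])/2),(338.5,237.4)), tri(a,(315.5,237.4)),tri(b,(361.5,237.4)))
A=atz("top",a,.171);B=atz("top",b,.171);print(A,B,(A+B)/2,np.linalg.norm(B-A),np.degrees(np.arctan2(*(B-A)[[1,0]])))
A=atz("scene",(315.5,237.4),.171);B=atz("scene",(361.5,237.4),.171);print(A,B,(A+B)/2,np.degrees(np.arctan2(*(B-A)[[1,0]])))
D=lambda x,y:(205+x/5,185+(y-300)/5)
P=atz("top",(151.3,237),.075);print("plate",P,"scene plate px",proj("scene",P))
p1=atz("top",D(95,457),.103);p2=atz("top",D(177,545),.103);d=(p1+p2)/2
print("dial",d,np.linalg.norm(p1-p2),np.degrees(np.arctan2(*(p1-p2)[[1,0]])))
m=[atz("top",D(*q),.066) for q in((57,512),(143,442),(200,450),(240,490))];print("marks",m)
for q in m: print(np.linalg.norm((q-d)[:2]),np.degrees(np.arctan2(*(q-d)[[1,0]])))
print("plate->dial",np.linalg.norm((d-P)[:2]),np.degrees(np.arctan2(*(d-P)[[1,0]])))
for px in((468,235),(470,280)): print("cup",atz("top",px,.06))
# unit rear edge corners
print([atz("top",p,.065) for p in((105+28/4,185+65/4),(205+272/5,185+10/5))])
```

```text
tri mid [ 0.4532 -0.2579  0.172 ] [ 0.4211 -0.2236  0.1715] [ 0.4851 -0.2925  0.1728]
[ 0.4222 -0.2242  0.171 ] [ 0.4851 -0.292   0.171 ] [ 0.4536 -0.2581  0.171 ] 0.09246390590087203 -47.200236509242515
[ 0.4205 -0.2228  0.171 ] [ 0.4898 -0.2895  0.171 ] [ 0.4552 -0.2561  0.171 ] -43.90103861656581
plate [0.4461 0.2651 0.075 ] scene plate px [207.8556 219.9716]
dial [0.4822 0.0643 0.103 ] 0.06345435866220134 46.97455184527863
marks [array([0.4885, 0.11  , 0.066 ]), array([0.5302, 0.0722, 0.066 ]), array([0.5281, 0.0429, 0.066 ]), array([0.5078, 0.02  , 0.066 ])]
0.046170000678893194 82.20826180168396
0.048657855596647 9.408909506207173
0.050653473425535105 -24.979303684834736
0.05116034377798097 -59.9458466911341
plate->dial 0.2040554058411271 -79.79832320270535
cup [ 0.5212 -0.5187  0.06  ]
cup [ 0.403  -0.5224  0.06  ]
[array([0.5395, 0.3872, 0.065 ]), array([0.6102, 0.0162, 0.065 ])]
```

Everything agrees with the given sizes: the grip triangulates to z=0.172, plate to dial is 204 mm (205 expected), the dial stands at one dot (47° = unit yaw 10° + 36°), and the unit's yaw is about 10.3°. Next I move to the kettle.

Add to h.py:
```python
from scipy.spatial.transform import Rotation as Ro
def go(xyz,yaw):
    o=env.get_obs();R=Ro.from_euler("xyz",o["ee_rot"],degrees=True)
    G=Ro.from_euler("xyz",[180,0,yaw],degrees=True)
    d=R.inv().apply(np.array(xyz)-o["ee_pos"]);r=(R.inv()*G).as_rotvec(degrees=True)
    print("t %.2f"%o["t"],"d",d.round(4),"n %.3f"%np.linalg.norm(d),"r",r.round(2),"j",o["joints"].round(0))
```

```text
(no output)
```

Emit:
{"fn": "advance", "kwargs": {
  "motion": [
    [-0.0395,-0.0371,0,0,0,0],
    [-0.0395,-0.0371,0,0,0,0],
    [-0.0395,-0.0371,0,0,0,0],
    [-0.0395,-0.0371,0,0,0,0],
    [-0.0395,-0.0371,0,0,0,0]
  ],
  "finger_gap": 1.0
}}

```text
t: 1.02
ee_pos: [0.3929, 0.3513, 0.3041]
ee_rot: [180.0, 0.0, 153.9]
contact_force: [0.5, -0.8, 0.3]
width: 0.998
grasp_force: 0.0
```

Emit:
{"fn": "advance", "kwargs": {
  "motion": [
    [-0.0395,-0.0371,0,0,0,0],
    [-0.0395,-0.0371,0,0,0,0],
    [-0.0395,-0.0371,0,0,0,0],
    [-0.0395,-0.0371,0,0,0,0],
    [0,0,0,0,0,10]
  ]
}}

```text
t: 1.65
ee_pos: [0.4707, 0.1451, 0.3043]
ee_rot: [-180.0, 0.1, 143.4]
contact_force: [-0.3, 1.2, 0.0]
width: 1.002
grasp_force: 0.0
```

Emit:
{"fn": "advance", "kwargs": {
  "motion": [
    [0,0,0,0,0,10],
    [0,0,0,0,0,0]
  ]
}}

```text
t: 1.9
ee_pos: [0.4692, 0.1502, 0.304]
ee_rot: [180.0, 0.0, 134.0]
contact_force: [-0.5, -0.0, 0.1]
width: 1.0
grasp_force: 0.0
```

```bash
python3 -c "
from h import *
go((.4535,-.2575,.304),134)"
```

```text
t 1.90 d [-0.2825 -0.2945  0.    ] n 0.408 r [ 0.    0.01 -0.01] j [-31.  18.  11. 109.  -4.  53.  26.]
```

Emit:
{"fn": "advance", "kwargs": {
  "motion": [
    [-0.0353,-0.0368,0,0,0,0],
    [-0.0353,-0.0368,0,0,0,0],
    [-0.0353,-0.0368,0,0,0,0],
    [-0.0353,-0.0368,0,0,0,0],
    [-0.0353,-0.0368,0,0,0,0]
  ]
}}

```text
t: 2.52
ee_pos: [0.4591, -0.1058, 0.3041]
ee_rot: [180.0, 0.0, 134.3]
contact_force: [0.8, -0.5, 0.3]
width: 1.0
grasp_force: 0.0
```

Emit:
{"fn": "advance", "kwargs": {
  "motion": [
    [-0.0353,-0.0368,0,0,0,0],
    [-0.0353,-0.0368,0,0,0,0],
    [-0.0353,-0.0368,0,0,0,0],
    [0,0,0,0,0,0],
    [0,0,0,0,0,0]
  ]
}}

```text
t: 3.15
ee_pos: [0.4533, -0.2567, 0.3037]
ee_rot: [180.0, -0.0, 134.1]
contact_force: [-0.8, 0.6, -1.2]
width: 1.003
grasp_force: 0.0
```

Run:
```python
from h import *
import cv2
go((.4535,-.2575,.225),134)
o=env.get_obs();d=env.get_image("wrist");cv2.imwrite("pics/w1.png",d["frame"][:,:,::-1])
H=np.array(d["hand_eye"]);K=np.array(d["intrinsics"]);print(H.round(4).tolist(),K.tolist())
json.dump([H.tolist(),K.tolist()],open("w.json","w"))
```

```text
t 3.15 d [-0.0008 -0.0004  0.0787] n 0.079 r [ 0.02 -0.04  0.1 ] j [ 11.  21.  19. 106.  -8.  55.  77.]
[[-0.0004, -0.9448, -0.3277, 0.0848], [1.0, -0.0003, -0.0004, 0.0005], [0.0003, -0.3277, 0.9448, -0.0696], [0.0, 0.0, 0.0, 1.0]] [[390.74855744312424, 0.0, 325.54294646360546], [0.0, 390.74855744312424, 235.7603211543202], [0.0, 0.0, 1.0]]
```

View pics/w1.png

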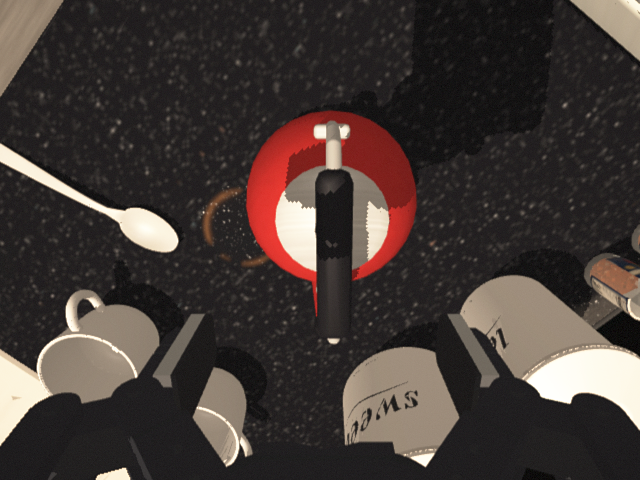

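The wrist view shows the bar upright in the image, from (334,172) to (334,338), and aligned with the tool. I'll compute the lateral offset and the clearance to the canisters.

Add to h.py:
```python
def watz(p,z,o=None):
    o=o or env.get_obs();H,K=map(np.array,json.load(open("w.json")))
    R=Ro.from_euler("xyz",o["ee_rot"],degrees=True).as_matrix()
    d=R@H[:3,:3]@np.linalg.solve(K,[p[0],p[1],1]);s=R@H[:3,3]+o["ee_pos"];return s+d*(z-s[2])/d[2]
```

Run:
```python
from h import *
a=watz((334.5,175),.180);b=watz((334,337),.180);d=b-a
print(a,b,(a+b)/2,np.linalg.norm(d),np.degrees(np.arctan2(d[1],d[0])))
for z in(.12,.15,.18):print(z,"leaf lid",tri((356,155),(397,223)),"sweet",tri((415,153),(448,233)), atz("top",(415,155),z))
```

```text
[ 0.4222613  -0.21689953  0.18      ] [ 0.48770768 -0.28378039  0.18      ] [ 0.45498449 -0.25033996  0.18      ] 0.0935749847086503 -45.62108264297733
0.12 leaf lid [ 0.68571045 -0.22635067  0.13463837] sweet [ 0.69231406 -0.36955329  0.1485019 ] [ 0.70431384 -0.37401879  0.12      ]
0.15 leaf lid [ 0.68571045 -0.22635067  0.13463837] sweet [ 0.69231406 -0.36955329  0.1485019 ] [ 0.6866259  -0.37022196  0.15      ]
0.18 leaf lid [ 0.68571045 -0.22635067  0.13463837] sweet [ 0.69231406 -0.36955329  0.1485019 ] [ 0.66893796 -0.36642513  0.18      ]
```

Emit:
{"fn": "advance", "kwargs": {
  "motion": [
    [0.002,0.0045,0.02,0,0,0],
    [0,0,0.03,0,0,0],
    [0,0,0.015,0,0,0],
    [0,0,0.0137,0,0,0],
    [0,0,0,0,0,0]
  ]
}}

```text
t: 3.82
ee_pos: [0.455, -0.2524, 0.2247]
ee_rot: [-180.0, -0.1, 134.0]
contact_force: [0.5, -0.4, -0.2]
width: 1.0
grasp_force: 0.0
```

Run:
```python
from h import *
import cv2
d=env.get_image("wrist");cv2.imwrite("pics/w2.png",d["frame"][:,:,::-1])
```

```text
(no output)
```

View pics/w2.png

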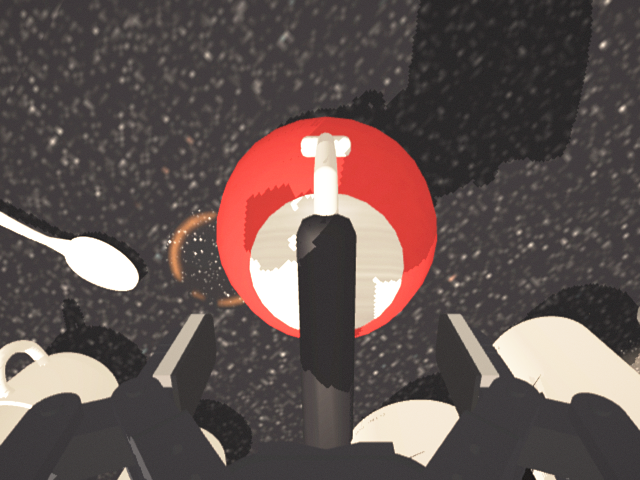

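The bar is centred in the fingers at column 327, so I close and lift.

Emit:
{"fn": "advance", "kwargs": {
  "motion": [
    [0,0,0,0,0,0],
    [0,0,0,0,0,0],
    [0,0,0,0,0,0],
    [0,0,0,0,0,0],
    [0,0,0,0,0,0]
  ],
  "finger_gap": 0.0,
  "force": 70
}}

```text
t: 4.5
ee_pos: [0.4555, -0.2527, 0.2255]
ee_rot: [180.0, 0.0, 134.0]
contact_force: [1.2, 2.5, 2.9]
width: 0.22
grasp_force: 69.7
```

Emit:
{"fn": "advance", "kwargs": {
  "motion": [
    [0,0,0,0,0,0],
    [0,0,0,0,0,0],
    [0,0,-0.003,0,0,0],
    [0,0,-0.005,0,0,0],
    [0,0,0,0,0,0]
  ]
}}

```text
t: 5.12
ee_pos: [0.4547, -0.2529, 0.2332]
ee_rot: [-180.0, -0.0, 133.9]
contact_force: [-0.3, 0.1, -7.7]
width: 0.222
grasp_force: 68.7
```

Emit:
{"fn": "advance", "kwargs": {
  "motion": [
    [0,0,-0.01,0,0,0],
    [0,0,-0.025,0,0,0],
    [0,0,-0.03,0,0,0],
    [0,0,-0.03,0,0,0],
    [0,0,-0.02,0,0,0]
  ]
}}

```text
t: 5.75
ee_pos: [0.4549, -0.253, 0.3501]
ee_rot: [180.0, 0.1, 133.9]
contact_force: [-0.5, -0.5, -7.7]
width: 0.222
grasp_force: 69.3
```

Run:
```python
from h import *
import cv2
go((.446,.265,.34),-166)
c=lambda im,x,y,w,h,k:cv2.resize(im[y:y+h,x:x+w],None,fx=k,fy=k,interpolation=cv2.INTER_CUBIC)
cv2.imwrite("pics/l1.png",np.hstack([c(env.get_image(n)["frame"][:,:,::-1],x,y,160,200,2.5) for n,x,y in(("scene",260,120),("top",290,130))]))
```

```text
t 5.75 d [0.3793 0.3529 0.0097] n 0.518 r [-2.000e-02  9.000e-02 -6.008e+01] j [ 10.  18.  19. 102.  -7.  61.  76.]
```

View pics/l1.png

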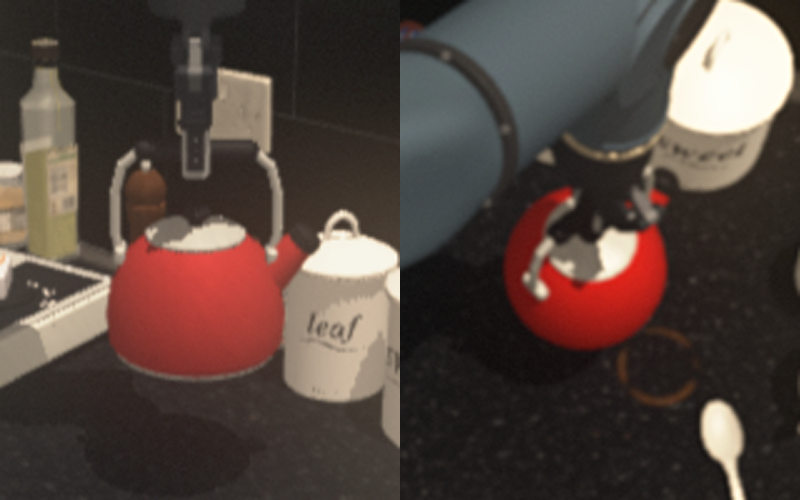

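The kettle is lifted, upright and held at the middle of the bar. I'll carry it across at this height plus 10 mm, and refine the plate centre with ellipse fits on the saved images.

Emit:
{"fn": "advance", "kwargs": {
  "motion": [
    [0.018,0.017,-0.01,0,0,0],
    [0.036,0.0335,0,0,0,0],
    [0.036,0.0335,0,0,0,0],
    [0.036,0.0335,0,0,0,0],
    [0.036,0.0335,0,0,0,0]
  ]
}}

```text
t: 6.48
ee_pos: [0.4506, -0.0299, 0.3575]
ee_rot: [-180.0, -0.0, 133.9]
contact_force: [1.6, -0.2, -7.5]
width: 0.218
grasp_force: 69.4
```

Emit:
{"fn": "advance", "kwargs": {
  "motion": [
    [0.036,0.0335,0,0,0,0],
    [0.036,0.0335,0,0,0,0],
    [0.036,0.0335,0,0,0,0],
    [0.036,0.0335,0,0,0,0],
    [0.018,0.017,0,0,0,0]
  ]
}}

```text
t: 7.1
ee_pos: [0.4467, 0.193, 0.3572]
ee_rot: [-180.0, -0.1, 134.1]
contact_force: [1.2, -1.9, -8.5]
width: 0.222
grasp_force: 69.4
```

Emit:
{"fn": "advance", "kwargs": {
  "motion": [
    [0,0,0,0,0,-6],
    [0,0,0,0,0,-10],
    [0,0,0,0,0,-10],
    [0,0,0,0,0,-10],
    [0,0,0,0,0,-10]
  ]
}}

```text
t: 7.72
ee_pos: [0.4472, 0.1897, 0.3572]
ee_rot: [-180.0, -0.1, -179.7]
contact_force: [-0.2, -0.2, -7.7]
width: 0.221
grasp_force: 69.4
```

Run:
```python
from h import *
import cv2
go((.446,.265,.34),-166)
for n,(x,y),r in(("top",(151,237),45),("scene",(208,222),45)):
    im=cv2.imread(f"pics/{n}0.png")
    g=cv2.cvtColor(im,cv2.COLOR_BGR2GRAY)
    for th in(110,125,140):
        m=(g<th).astype(np.uint8);w=np.zeros_like(m);w[y-r:y+r,x-r:x+r]=1
        k,l=cv2.connectedComponents(m*w);cs,_=cv2.findContours((l==l[y+3,x+3]).astype(np.uint8) if l[y+3,x+3] else m*w,cv2.RETR_EXTERNAL,cv2.CHAIN_APPROX_NONE)
        c=max(cs,key=cv2.contourArea);e=cv2.fitEllipse(c)
        # world circle centre: fit to hull points on z=.075
        W=np.array([atz(n,p[0],.075)[:2] for p in cv2.convexHull(c)]).astype(np.float32)
        print(n,th,np.round(e[0],1),np.round(e[1],1),"centre",W.shape,cv2.fitEllipse(W) if len(W)>5 else 0)
```

```text
t 7.72 d [0.0009 0.0753 0.0172] n 0.077 r [ -0.04  -0.09 -13.74] j [-27.  14.  -2. 105.   1.  61.  61.]
top 110 [151.2 238.2] [54.8 62.2] centre (34, 2) ((0.4442075490951538, 0.2649393379688263), (0.1515263468027115, 0.15273776650428772), 120.90355682373047)
top 125 [151.1 238.3] [55.4 63.2] centre (36, 2) ((0.444161981344223, 0.26509860157966614), (0.15368273854255676, 0.1545088291168213), 131.37640380859375)
top 140 [151.2 238.2] [56.3 63.7] centre (36, 2) ((0.44449105858802795, 0.26481184363365173), (0.15533651411533356, 0.15679898858070374), 129.43324279785156)
scene 110 [201.6 220.1] [20.2 63.4] centre (17, 2) ((0.4361839294433594, 0.29291778802871704), (0.18223325908184052, 0.2268550843000412), 1.1247483491897583)
scene 125 [205.4 218.6] [24.3 79.5] centre (14, 2) ((0.48570460081100464, 0.370440810918808), (0.23939354717731476, 0.40954744815826416), 154.84619140625)
scene 140 [205.4 218.3] [25.4 79.6] centre (13, 2) ((0.4839322566986084, 0.35001447796821594), (0.2530602812767029, 0.36622220277786255), 151.91273498535156)
```

Emit:
{"fn": "advance", "kwargs": {
  "motion": [
    [0.001,0.038,0,0,0,0],
    [0,0.038,0,0,0,0],
    [0,0,0,0,0,-7],
    [0,0,0.02,0,0,-6.5],
    [0,0,0.01,0,0,0]
  ]
}}

```text
t: 8.35
ee_pos: [0.4461, 0.2654, 0.3264]
ee_rot: [-179.9, -0.2, -166.6]
contact_force: [-0.2, 0.1, -9.0]
width: 0.222
grasp_force: 69.7
```

Emit:
{"fn": "advance", "kwargs": {
  "motion": [
    [0,0,0,0,0,0],
    [0,0,0,0,0,0]
  ]
}}

```text
t: 8.6
ee_pos: [0.4469, 0.2661, 0.3286]
ee_rot: [180.0, 0.0, -166.7]
contact_force: [-0.2, -0.1, -7.5]
width: 0.222
grasp_force: 69.7
```

Run:
```python
from h import *
import cv2
go((.446,.267,.3005),-166)
cv2.imwrite("pics/p1.png",np.hstack([cv2.resize(env.get_image(n)["frame"][y:y+120,x:x+160,::-1],None,fx=2.5*k,fy=2.5*k,interpolation=cv2.INTER_CUBIC)[:300,:400] for n,x,y,k in(("scene",130,130,1),("top",90,170,1))]))
```

```text
t 8.60 d [0.0007 0.0011 0.0281] n 0.028 r [ 0.01  0.03 -0.65] j [-31.  19.  -7. 103.   2.  58.  65.]
```

View pics/p1.png

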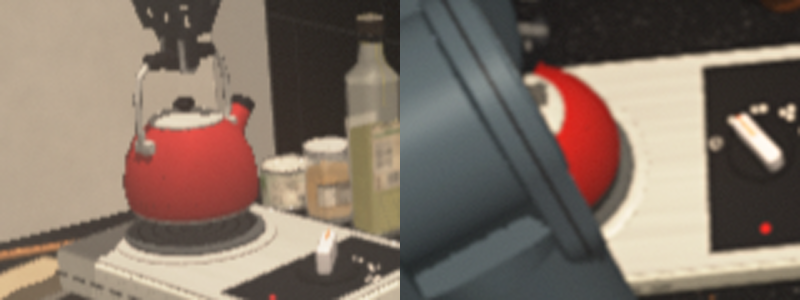

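The kettle hangs centred over the plate: base spans columns about 133–255, plate 127–266 in the crop. I lower gently.

Emit:
{"fn": "advance", "kwargs": {
  "motion": [
    [0,0.001,0.01,0,0,0],
    [0,0,0.01,0,0,0],
    [0,0,0.003,0,0,0],
    [0,0,0.002,0,0,0],
    [0,0,0,0,0,0]
  ]
}}

```text
t: 9.32
ee_pos: [0.4466, 0.267, 0.3032]
ee_rot: [-180.0, -0.0, -166.6]
contact_force: [0.6, 0.3, -8.3]
width: 0.22
grasp_force: 69.7
```

Emit:
{"fn": "advance", "kwargs": {
  "motion": [
    [0,0,0.001,0,0,0],
    [0,0,0.001,0,0,0],
    [0,0,0.001,0,0,0],
    [0,0,0,0,0,0]
  ]
}}

```text
t: 9.82
ee_pos: [0.4465, 0.2672, 0.3005]
ee_rot: [180.0, 0.0, -166.5]
contact_force: [-0.9, 1.0, -2.1]
width: 0.223
grasp_force: 70.4
```

Emit:
{"fn": "advance", "kwargs": {
  "motion": [
    [0,0,0.0007,0,0,0],
    [0,0,0,0,0,0]
  ]
}}

```text
t: 10.07
ee_pos: [0.4465, 0.2673, 0.3005]
ee_rot: [180.0, 0.1, -166.5]
contact_force: [-4.0, -0.6, 5.4]
width: 0.218
grasp_force: 71.8
```

Emit:
{"fn": "advance", "kwargs": {
  "motion": [
    [0,0,0,0,0,0],
    [0,0,0,0,0,0]
  ],
  "finger_gap": 0.35
}}

```text
t: 10.32
ee_pos: [0.4469, 0.2672, 0.2998]
ee_rot: [180.0, 0.1, -166.6]
contact_force: [-0.4, -1.1, -0.0]
width: 0.349
grasp_force: 0.0
```

Emit:
{"fn": "advance", "kwargs": {
  "motion": [
    [0,0,0,0,0,0],
    [0,0,0,0,0,0],
    [0,0,0,0,0,0],
    [0,0,0,0,0,0]
  ],
  "finger_gap": 1.0
}}

```text
t: 10.82
ee_pos: [0.4465, 0.267, 0.2995]
ee_rot: [-180.0, -0.0, -166.6]
contact_force: [-0.6, 0.1, 0.6]
width: 0.999
grasp_force: 0.0
```

Emit:
{"fn": "advance", "kwargs": {
  "motion": [
    [0,0,-0.01,0,0,0],
    [0,0,-0.02,0,0,0],
    [0,0,-0.03,0,0,0],
    [0,0,-0.03,0,0,0],
    [0,0,0,0,0,0]
  ]
}}

```text
t: 11.45
ee_pos: [0.4472, 0.2675, 0.3923]
ee_rot: [179.9, 0.3, -166.6]
contact_force: [-0.3, -0.6, -0.7]
width: 0.999
grasp_force: 0.0
```

Run:
```python
from h import *
go((.482,.0635,.39),-133)
```

```text
t 11.45 d [ 0.0135 -0.2065  0.0019] n 0.207 r [ 2.000e-02  2.800e-01 -3.357e+01] j [-31.  16.  -7.  97.   2.  67.  65.]
```

Emit:
{"fn": "advance", "kwargs": {
  "motion": [
    [0.0034,-0.0516,0,0,0,0],
    [0.0034,-0.0516,0,0,0,0],
    [0.0034,-0.0516,0,0,0,0],
    [0.0034,-0.0516,0,0,0,0],
    [0,0,0.03,0,0,-10]
  ]
}}

```text
t: 12.08
ee_pos: [0.4824, 0.0589, 0.3605]
ee_rot: [-179.9, 0.2, -156.8]
contact_force: [0.3, 0.6, 0.1]
width: 1.001
grasp_force: 0.0
```

Emit:
{"fn": "advance", "kwargs": {
  "motion": [
    [0,0,0.03,0,0,-10],
    [0,0,0.03,0,0,-10],
    [0,0,0.03,0,0,-3],
    [0,0,0,0,0,0],
    [0,0,0,0,0,0]
  ]
}}

```text
t: 12.7
ee_pos: [0.4816, 0.0632, 0.2703]
ee_rot: [-180.0, 0.0, -133.6]
contact_force: [0.2, 0.5, -0.5]
width: 1.0
grasp_force: 0.0
```

Run:
```python
from h import *
import cv2
go((.482,.0635,.1465),-133.7)
a=env.get_image("wrist")["frame"][:,:,::-1];b=env.get_image("top")["frame"][:,:,::-1]
cv2.imwrite("pics/d1.png",cv2.resize(a,None,fx=1.25,fy=1.25));cv2.imwrite("pics/top2.png",b)
cv2.imwrite("pics/scene2.png",env.get_image("scene")["frame"][:,:,::-1])
```

```text
t 12.70 d [-4.000e-04 -1.000e-04  1.238e-01] n 0.124 r [-0.02  0.03  0.07] j [ -8.  19.  -7. 113.   3.  48. 120.]
```

View pics/d1.png

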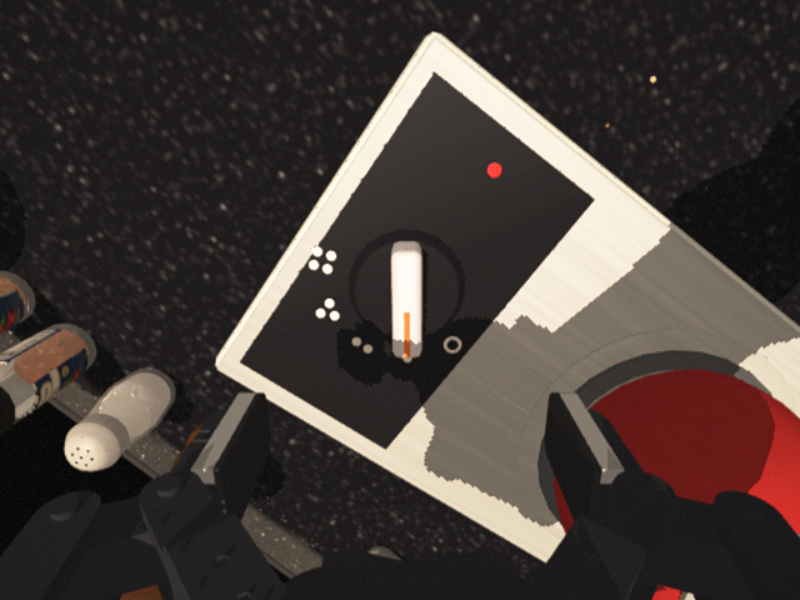

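Run:
```python
from h import *
import cv2
a=watz((325.2,253/1.25),.103);b=watz((325.2,355/1.25),.103);print(a,b,(a+b)/2,np.linalg.norm(a-b),np.degrees(np.arctan2(*(b-a)[[1,0]])))
go((*((a+b)/2)[:2],.153),-133.7)
for n,q in(("ring",(453,345)),("2",(362,345)),("3",(327,310)),("4",(322,261))):
    m=watz((q[0]/1.25,q[1]/1.25),.066);print(n,m)
```

```text
[0.46496367 0.0455866  0.103     ] [0.50383938 0.08636316 0.103     ] [0.48440152 0.06597488 0.103     ] 0.05633869445754904 46.36707293010739
t 12.85 d [-3.600e-03  1.000e-04  1.176e-01] n 0.118 r [-0.07  0.09  0.11] j [ -8.  19.  -7. 113.   3.  48. 120.]
ring [0.49103068 0.11432702 0.066     ]
2 [0.53166244 0.07566757 0.066     ]
3 [0.53045845 0.04492449 0.066     ]
4 [0.5103674  0.02200912 0.066     ]
```

Emit:
{"fn": "advance", "kwargs": {
  "motion": [
    [-0.0035,0,0.03,0,0,0],
    [0,0,0.03,0,0,0],
    [0,0,0.03,0,0,0],
    [0,0,0.02,0,0,0],
    [0,0,0.0075,0,0,0]
  ]
}}

```text
t: 13.48
ee_pos: [0.4837, 0.0657, 0.1517]
ee_rot: [180.0, -0.0, -133.6]
contact_force: [0.6, -0.1, 0.6]
width: 0.998
grasp_force: 0.0
```

Emit:
{"fn": "advance", "kwargs": {
  "motion": [
    [0,0,0,0,0,0],
    [0,0,0,0,0,0],
    [0,0,0,0,0,0],
    [0,0,0,0,0,0],
    [0,0,0,0,0,0]
  ],
  "finger_gap": 0.0,
  "force": 40
}}

```text
t: 14.1
ee_pos: [0.4841, 0.0654, 0.1527]
ee_rot: [-179.9, 0.0, -133.6]
contact_force: [-0.6, -1.4, 6.3]
width: 0.181
grasp_force: 41.1
```

Emit:
{"fn": "advance", "kwargs": {
  "motion": [
    [0,0,0,0,0,0],
    [0,0,0,0,0,0]
  ]
}}

```text
t: 14.35
ee_pos: [0.4841, 0.0654, 0.1527]
ee_rot: [-179.9, 0.0, -133.6]
contact_force: [-0.6, -0.9, 6.5]
width: 0.178
grasp_force: 41.1
```

Emit:
{"fn": "advance", "kwargs": {
  "motion": [
    [0,0,-0.001,0,0,6],
    [0,0,0,0,0,8],
    [0,0,0,0,0,8],
    [0,0,0,0,0,8],
    [0,0,0,0,0,6]
  ]
}}

```text
t: 14.98
ee_pos: [0.4837, 0.0663, 0.1528]
ee_rot: [180.0, 0.0, -169.8]
contact_force: [1.3, 2.0, -7.4]
width: 0.175
grasp_force: 40.8
```

Emit:
{"fn": "advance", "kwargs": {
  "motion": [
    [0,0,0,0,0,0],
    [0,0,0,0,0,0]
  ]
}}

```text
t: 15.22
ee_pos: [0.4837, 0.0662, 0.1528]
ee_rot: [180.0, 0.0, -169.4]
contact_force: [2.6, 3.6, -10.7]
width: 0.182
grasp_force: 40.4
```

```bash
python3 -c "
from h import *
go((.4841,.0654,.153),-169.7);print(env.get_obs()['ft_torque'])"
```

```text
t 15.22 d [-0.0002 -0.0009 -0.0002] n 0.001 r [0.03 0.01 0.31] j [-17.  30.   5. 120.  -5.  30.  92.]
[ 9.95028447e-01 -5.17940501e-01 -3.58867975e-04]
```

Turned. I release and rise.

Emit:
{"fn": "advance", "kwargs": {
  "motion": [
    [0,0,0,0,0,0],
    [0,0,0,0,0,0],
    [0,0,0,0,0,0],
    [0,0,0,0,0,0]
  ],
  "finger_gap": 1.0
}}

```text
t: 15.72
ee_pos: [0.4837, 0.0655, 0.1531]
ee_rot: [-180.0, 0.0, -169.6]
contact_force: [0.9, -0.3, -0.1]
width: 0.992
grasp_force: 0.0
```

Emit:
{"fn": "advance", "kwargs": {
  "motion": [
    [0,0,-0.02,0,0,0],
    [0,0,-0.05,0,0,0],
    [0,0,-0.05,0,0,0],
    [0,0,-0.05,0,0,0],
    [0,0,0,0,0,0]
  ]
}}

```text
t: 16.35
ee_pos: [0.485, 0.0657, 0.3266]
ee_rot: [180.0, 0.4, -169.6]
contact_force: [-0.2, -0.4, 0.0]
width: 0.999
grasp_force: 0.0
```

Emit:
{"fn": "advance", "kwargs": {
  "motion": [
    [0.05,0,-0.03,0,0,0],
    [0.03,-0.05,0,0,0,0],
    [0,-0.05,0,0,0,0],
    [0,-0.05,0,0,0,0],
    [0,0,0,0,0,0]
  ]
}}

```text
t: 16.98
ee_pos: [0.4318, -0.0998, 0.3523]
ee_rot: [-179.9, -0.1, -169.9]
contact_force: [-0.4, 0.9, -0.1]
width: 0.998
grasp_force: 0.0
```

Run:
```python
from h import *
import cv2
t=env.get_image("top")["frame"][:,:,::-1];s=env.get_image("scene")["frame"][:,:,::-1]
cv2.imwrite("pics/f1.png",np.hstack([cv2.resize(t[150:330,90:290],None,fx=2,fy=2,interpolation=cv2.INTER_CUBIC),cv2.resize(s[120:300,130:330],None,fx=2,fy=2,interpolation=cv2.INTER_CUBIC)]))
```

```text
(no output)
```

View pics/f1.png

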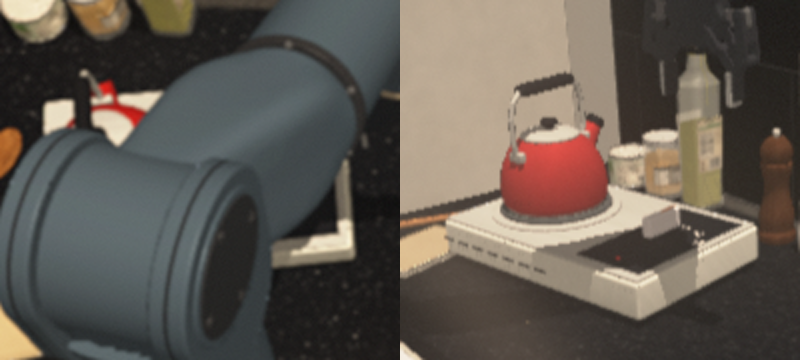

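In the scene view the kettle stands on the plate, but the top view is blocked by the arm. I'll clear the arm and do a last check.

Emit:
{"fn": "advance", "kwargs": {
  "motion": [
    [0,-0.055,0,0,0,0],
    [0,-0.055,0,0,0,0],
    [0,-0.055,0,0,0,0],
    [0,-0.055,0,0,0,0],
    [0,-0.055,0,0,0,0]
  ]
}}

```text
t: 17.7
ee_pos: [0.4832, -0.3665, 0.3523]
ee_rot: [179.9, 0.0, -169.4]
contact_force: [0.8, 0.3, 0.0]
width: 1.004
grasp_force: 0.0
```

Run:
```python
from h import *
import cv2
t=env.get_image("top")["frame"][:,:,::-1].copy();s=env.get_image("scene")["frame"][:,:,::-1].copy()
c=lambda im,x,y,w,h,k:cv2.resize(im[y:y+h,x:x+w],None,fx=k,fy=k,interpolation=cv2.INTER_CUBIC)
a=c(t,100,170,100,75,4);b=c(t,200,185,80,60,5);d=c(s,165,180,80,60,5);e=c(s,220,200,80,60,5)
# expected: plate circle & base circle drawn thin on scene crop around plate centre (.4445,.265)
th=np.linspace(0,2*np.pi,60)
for r,z,col in((.0795,.075,(0,255,0)),(.066,.075,(255,255,0))):
    p=np.array([((proj("scene",(.445+r*np.cos(q),.266+r*np.sin(q),z))-(165,180)+.5)*5) for q in th]).astype(np.int32);cv2.polylines(d,[p],True,col,1)
cv2.imwrite("pics/f2.png",np.vstack([np.hstack([a,b]),np.hstack([d,e])]))
```

```text
(no output)
```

View pics/f2.png

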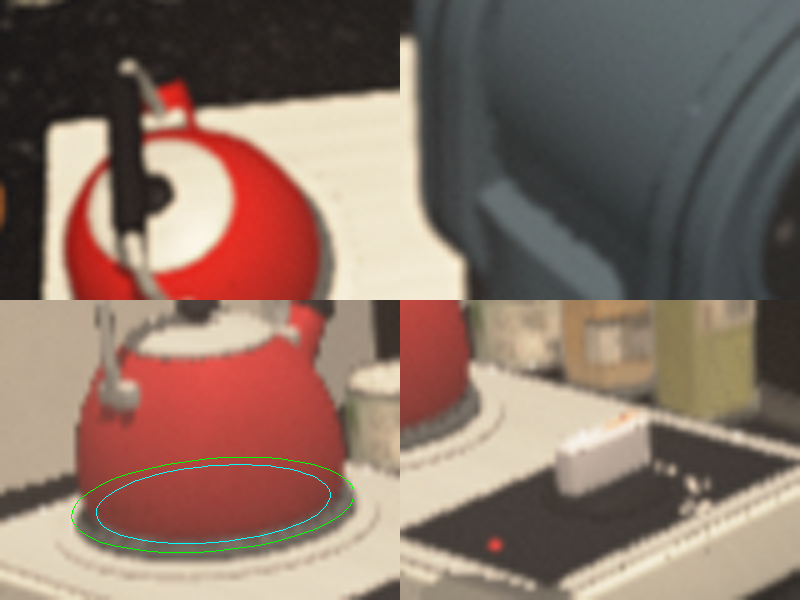

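The kettle base sits inside the plate outline, centred. A quick numeric check of the dial's angle: its top edge in the scene runs from about (253,230) to (269.6,222.8).

Run:
```python
from h import *
for a in(46,28,10.2,-8,-26):
    u=np.array([np.cos(np.radians(a)),np.sin(np.radians(a)),0])*.03
    c=np.array([.4845,.066,.103]);f=lambda X:((proj("scene",X)-(220,200)+.5)*5+(400,300)).round(0)
    print(a,"back",f(c+u),"near",f(c-u))
print(env.get_obs()["contact_force"])
```

```text
46 back [607. 409.] near [592. 449.]
28 back [624. 410.] near [575. 448.]
10.2 back [639. 412.] near [560. 445.]
-8 back [650. 417.] near [549. 440.]
-26 back [656. 422.] near [543. 435.]
[ 0.8196921  -0.40972072 -0.01231595]
```

Emit:
{"fn": "advance", "kwargs": {
  "motion": [
    [0,0,0,0,0,0],
    [0,0,0,0,0,0],
    [0,0,0,0,0,0],
    [0,0,0,0,0,0]
  ]
}}

```text
t: 18.3
ee_pos: [0.4822, -0.366, 0.3533]
ee_rot: [180.0, 0.0, -169.5]
contact_force: [0.2, 0.1, 0.6]
width: 1.005
grasp_force: 0.0
```

```bash
python3 -c "
from rig import env
print(env.job_done())"
```

```text
the job is handed in; nothing more can be done
None
```

The kettle stands upright on the hotplate, within about 3 mm of the plate's centre by my measurements; the dial reads as set at two dots, the cups were left alone, and I handed the job in at about 18 s without seeing a verdict.

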